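Unload the cartridge reader

ROBOT

A 6-joint arm with a two-finger parallel gripper is mounted at the origin on the work surface. World frame = base frame: x ahead of the robot, y to its left, z up, the work surface at z = 0. Lengths are in m, angles in rad, forces in N, time in s.
With the tool pointing down it reaches from about 0.25 to 0.85 m from the base axis. Payload 12.5 kg.
Tool frame: the origin (TCP) lies where the fingers leave the gripper's body, on its centre line; the fingertips stand 84 mm ahead of it and the grasp point (between the pads) lies 65 mm ahead of it; x points along the fingers, z is the direction in which the jaws open and shut, and the axes are right-handed (so a half turn about x gives the same grasp; the last joint's range is limited). The gripper opens to 93 mm and grips with 3 to 60 N. Pads are 15 mm wide; open, the fingers measure 128 mm over their backs; the gripper's body (75 mm by 188 mm) begins 65 mm behind the grasp point.
Start: joints at [-1.412, 0.351, 1.652, -0, 1.139, -0.085], TCP at [0.133, -0.534, 0.303] pointing down, gripper open.
Joint ranges: [-2.75, 2.75], [-0.79, 2.1], [0.01, 2.65], [-1.57, 4.71], [0.07, 3.14], [-2.87, 2.87]. Speed limits (rad/s): [2.22, 2.22, 2.79, 3.14, 3.14, 3.14].

INTERFACE

Orientations are given as a rotation vector (axis times angle).
In Python, from workcell import env gives the robot as it stands.
- The arm moves only by the tool send_rows, never from a script. Its argument "rows" is a list of rows, each a list of 7 numbers: the shift along the tool's x, y, z in m, then the turn, a rotation vector about the tool's x, y, z in rad, then the gripper's target within -1 to 1 (shut at 1, half-way at 0, fully open at -1). A call has 1 to 5 rows; each row is the pose to reach, as a shift and turn from the pose commanded when the call began, along the tool's axes at that moment; what a row does not reach only later rows make up. A row lasts 1/10 s, in which the tool goes at most 50 mm and 8.59 degrees, less where a joint would pass 70% of its speed; a pose out of reach is approached as far as the arm can. A call with a gripper value outside its range is refused whole. The fingers move at their own pace and stop on an object; "grip_force" is the grip in N (left out, the last holds). Time passes only in rows, so rows that repeat a pose let the fingers close. It gives the time, the measured TCP pose, the force and the opening at its end, in the units of the state.
- env.get_state(): the state, without advancing time (a new reading comes with each control period).
- env.grab_frame(name): name is "scene" or "side" or "wrist"; returns a dict with "img" (400x640x3 uint8, red, green, blue), "depth" (400x640 float32, m along the optical axis (not along the pixel's ray), 0 where there is no reading), "K" (3x3 intrinsics, pixels), "R" (3x3) and "t" (3): a world point X has camera coordinates R X + t; the wrist camera has in their place "hand_eye" (4x4, takes a point from camera to tool coordinates, whose origin is the TCP and whose axes are the tool frame's). Camera axes: x right, y down, z forward; pixel columns grow to the right and rows downward; lengths in m; the calibration is good to about 2 mm. A picture is of the moment at which its call begins: read the wrist's pose just before it.
- env.hand_in(): hands the job in, once; it reports no verdict.
The state is a dict: "t": time; "joint_positions": joint angles; "dq": joint speeds; "joint_torque": joint torques, N m; "tool_pos": TCP position; "eef_rot": TCP orientation; "force": force on the tool from outside, world axes, zero at the start; "ft_torque": the same for the moment, N m; "grip_width": opening from 0.0 (shut) to 1.0 (fully open).
Only numpy, scipy, OpenCV 4.12 (cv2) and the standard library are available. Lean on these libraries where they do the work, as an engineer would, in place of code of your own. Each camera call takes 0.05 s, during which the arm holds its last target.

TASK

The run on the cartridge reader is finished: swing its lid up and back past vertical until it stays open on its own, then lift the used test cartridge out of the sloping nest and set it down gently, right side up and flat, in the steel tray on the bench. Leave the lid standing open and do not shift the other things on the bench.

Things in the scene. Friction and masses are not known exactly. Their poses are not given: they have to be found in the camera images.
- reader: Cartridge reader: beige wedge-shaped bench instrument, 172 mm wide, 267 mm deep, fixed. Origin: centre of its footprint, on the bench; x points to its back (away from the robot), y to its left, z up. Its low front (controls, at most 54 mm high) faces the robot; from x = -16 mm (96 mm high) to the hinge (160 mm high) its deck, under the lid, slopes up to the back at 25 degrees (0.436 rad).
- nest_floor (a point): Centre of the floor of the nest in the reader's deck: a pocket 108 mm along the slope, 64 mm across (reader y), 8 mm deep, square to the 25 degree slope. The deck beside it is flat and clear for 50 mm on either side. The point's own axes are those of the reader (not sloped).
- lid (a joint): Opening angle of the reader's lid (rad): 0 closed (lying along the 25 degree slope), 2.01 vertical, 2.27 at its rear stop. No latch, light damping. It takes about 2 N to lift at the tab. Let go below about 1.6 it falls shut; beyond about 1.75 its own weight carries it gently on to the rear stop, where it stays.
- lid_tab (a point): Grip tab on the lid's lower front edge (turns with the lid): a dark grey block 40 mm wide (y), 12 mm thick, standing 40 mm out from the lid, in line with the slope; can be pinched across its 40 mm. The point is at mid-thickness, 168 mm from the hinge, 26 mm out from the lid's front wall, 14 mm inside the free end. x runs towards the hinge, z out of the lid's top. Lid closed, 33 mm is free below.
- lid_hinge (a point): Mid-point of the lid's hinge axis, at the top of the reader's back, 125 mm behind its centre and 160 mm above the bench; the axis is the reader's y axis. The lid is a hollow cover, 142 mm long from the hinge, 156 mm wide, 42 mm high, 0.35 kg, with a clear window, open below; the cartridge lies under it. Open, it stands wholly behind its rim plane, which passes through the hinge.
- cartridge_center (a point): Centre of the used test cartridge, 80 to 170 g, white plastic: base plate 104 x 60 x 7 mm with a raised block on it 84 long, 44 wide, 28 mm high, to grip across the 44 mm. The point is half-way up (17.5 mm above its underside). x lengthwise, y across, z out of its top. It lies loose in the nest with 2 mm play, sloping 25 degrees, top 27 mm proud of the deck, and comes out square to the slope.
- tray: Shallow steel instrument tray, 200 mm (x) by 150 mm (y) and 22 mm high outside, walls and floor 3 mm thick, fixed to the bench left or right of the reader. Origin: centre of its underside, on the bench.
- tube_rack_center (a point): White rack of purple-capped tubes, 190 x 66 mm, 112 mm high, loose; point on its axis 55 mm above the bench. Stands on the side of the reader where the tray is not. Bystander.
- tip_box_center (a point): Black pipette-tip box, 122 x 84 x 56 mm, behind the reader to the left; point 25 mm above the bench. Bystander.
- wash_bottle_center (a point): White bottle, 68 mm across, 170 mm high, behind the reader to the right; point half-way up. Bystander.
- pipette_center (a point): Pipette lying on the bench, about 250 mm long and up to 32 mm high, between the robot and the reader on the left; point at about its middle, 11 mm above the bench. Bystander.
- timer_center (a point): White bench timer, 62 x 62 x 14 mm, between the robot and the reader on the right; point half-way up. Bystander.

How it is judged:
On the way, in this order (a step that is already met when the one before it is completed fails the run):
1. the lid stands open past vertical, let go of (value of joint lid above 2.05 rad and contact force between each of the arm, the fingers and lid below 0.1 N), for 0.3 s.
2. the cartridge is lifted out of the nest in the gripper (z of cartridge_center in the frame of reader above 0.147 m and contact force between the fingers and cartridge above 0.5 N), for 0.1 s.
At the end, for the whole second after the job is handed in: The lid stands open past vertical (joint over 2.05 rad). The cartridge lies at rest on the tray's floor, its centre within 70 mm (tray x) and 50 mm (tray y) of the tray's centre and under 27 mm high, its top within 0.1 rad of straight up, let go of (value of joint lid above 2.05 rad and x of cartridge_center in the frame of tray between -0.07 and 0.07 m and y of cartridge_center in the frame of tray between -0.05 and 0.05 m and z of cartridge_center in the frame of tray below 0.027 m and angle between cartridge_center's own z axis and vertical below 0.1 rad and linear speed of cartridge below 0.02 m/s); the robot touches nothing.
It fails at once if the cartridge is dropped or thrown (faster than 0.7 m/s when not held) (linear speed of cartridge above 0.7 m/s and contact force between the fingers and cartridge below 0.05 N).
It fails at once if the tube rack, tip box, bottle, pipette or timer is shifted by more than 30 mm (distance of any of tube_rack_center, tip_box_center, wash_bottle_center, pipette_center, timer_center from where it was at the start of the episode above 0.03 m).
It also fails if it takes over 61 s, if anything falls off the work surface, if the arm or the gripper's body presses on something with over 40 N, if the wrist force passes 120 N, or if a joint passes its speed limit or range.

## Working session

There is one attempt and no reset: what is moved stays moved. The work goes in short steps, Python scripts to look and compute and a tool call to move; the robot and the scene stay as the last step left them, time stands still between calls to the robot, and variables do not carry over. Pictures are saved under pics/ and viewed, and the job is handed in when it is done.

Besides the shell and the picture viewer there is one more tool, called after "Request:" in YAML: its name, and indented under it one key for each argument. send_rows: Moves the arm, as the interface text tells. Its arguments: {"type":"object","properties":{"rows":{"type":"array"},"grip_force":{"type":"number"}},"required":["rows"]}

```bash
ls; mkdir -p pics; cat > h.py <<'E'
import numpy as np, cv2
from scipy.spatial.transform import Rotation as Rn
from workcell import env
def save(f,n): cv2.imwrite('pics/'+n, cv2.cvtColor(f['img'],cv2.COLOR_RGB2BGR))
def cloud(f):
    K=f['K'];d=f['depth'];h,w=d.shape
    u,v=np.meshgrid(np.arange(w),np.arange(h))
    X=np.stack([(u-K[0,2])/K[0,0]*d,(v-K[1,2])/K[1,1]*d,d],-1)
    return (X-f['t'])@f['R']   # R^T (X-t)
E
python3 - <<'E'
from h import *
for n in ['scene','side']:
    f=env.grab_frame(n); save(f,n+'0.png'); np.savez('pics/'+n+'0.npz',**f)
    print(n, f['K'].round(1).tolist(), (-f['R'].T@f['t']).round(3), (f['depth']>0).mean())
print(env.get_state())
E
```

```text
pics
scene [[452.3, 0.0, 319.8], [0.0, 452.3, 196.9], [0.0, 0.0, 1.0]] [0.948 0.324 0.963] 0.9958828125
side [[367.6, 0.0, 319.8], [0.0, 367.6, 197.1], [0.0, 0.0, 1.0]] [0.252 0.701 0.599] 0.99626171875
{'t': 0.1, 'joint_positions': array([-1.41158697e+00,  3.51184862e-01,  1.65234632e+00,  1.03702836e-05,
        1.13913822e+00, -8.46240630e-02]), 'dq': array([ 9.24859717e-05, -7.22209844e-04, -9.59221614e-04, -1.13584347e-03,
        3.34361773e-05, -4.70944567e-04]), 'joint_torque': array([ 1.13789280e-03, -4.98024809e+01, -2.85704827e+01,  7.00198766e-02,
        2.39720283e-02, -3.57637487e-05]), 'tool_pos': array([ 0.13276139, -0.53350448,  0.30225909]), 'eef_rot': array([ 1.0284575 ,  1.31552835, -1.02722354]), 'force': array([-0.01321659,  0.38711269, -0.10184216]), 'ft_torque': array([ 0.03882602, -0.00183142,  0.0252603 ]), 'grip_width': 0.999643558530219}
```

View pics/scene0.png

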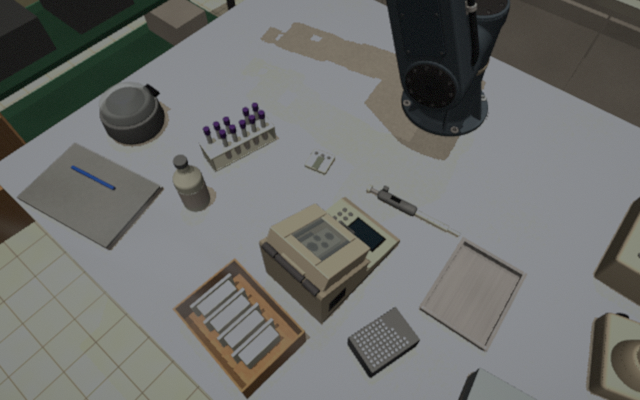

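View pics/side0.png

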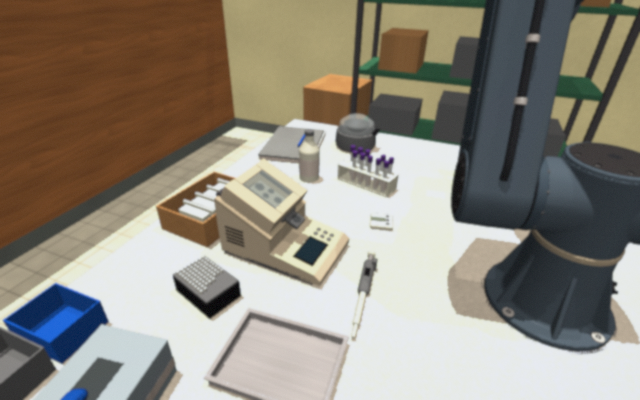

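The scene view shows the reader at about (320,255), its lid closed and its front at (365,225). The tray is at (473,292), on the reader's left, and the pipette is at (410,205). The timer is at (320,160) and the rack at (238,140). Next I'll build a top-down map from the depth.

```bash
python3 - <<'E'
from h import *
S=1000; x0,y0=0.1,-0.5
H=np.zeros((800,1000),np.float32); C=np.zeros((800,1000,3),np.uint8)
for n in ['scene','side']:
    f=dict(np.load(f'pics/{n}0.npz')); P=cloud(f).reshape(-1,3); ok=f['depth'].ravel()>0; c=f['img'].reshape(-1,3)
    bench=P[ok&(abs(P[:,2])<0.015)]; print(n,'bench z median',np.median(bench[:,2]).round(4))
    # image: rows = y reversed, cols = x
    i=((P[:,0]-x0)*S).astype(int); j=((y0+1.0-P[:,1])*S).astype(int)
    m=ok&(i>=0)&(i<800)&(j>=0)&(j<1000)&(P[:,2]<0.4)
    for a,b,z,cc in zip(j[m],i[m],P[m,2],c[m]):
        r,q=b,a
        if z>H[r,q]-0 : H[r,q]=z; C[r,q]=cc
# rows=x , cols = from y=+0.5 to -0.5
vis=cv2.applyColorMap(np.clip(H/0.22*255,0,255).astype(np.uint8),cv2.COLORMAP_JET)
vis=cv2.dilate(vis,np.ones((3,3)))
vis=cv2.flip(vis,0)
cv2.imwrite('pics/h0.png',cv2.resize(vis,(750,600)))
E
```

```text
scene bench z median 0.0014
side bench z median -0.0005
```

View pics/h0.png

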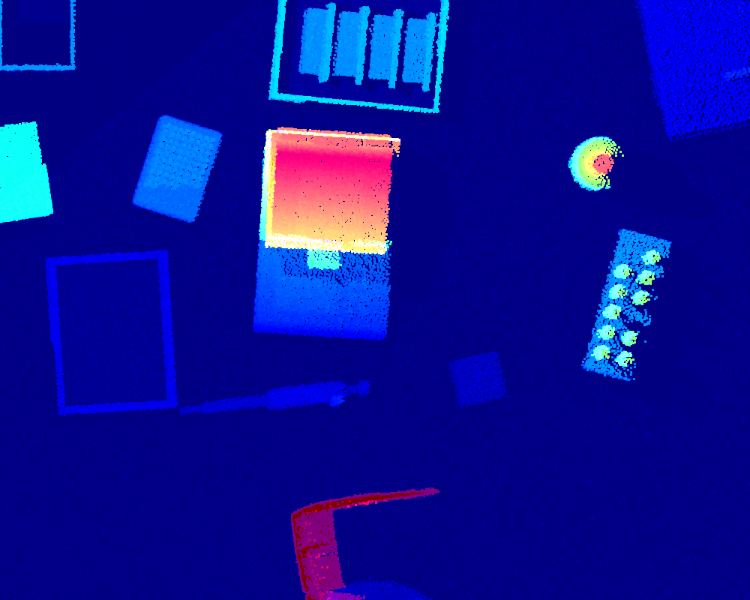

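```bash
python3 - <<'E'
from h import *
for n in ['scene','side']:
    f=dict(np.load(f'pics/{n}0.npz')); P=cloud(f).reshape(-1,3); c=f['img'].reshape(-1,3).astype(int); ok=f['depth'].ravel()>0
    P=P[ok]; P[:,2]-=np.median(P[abs(P[:,2])<0.015][:,2])
    R=P[(P[:,0]>.43)&(P[:,0]<.735)&(P[:,1]>-.045)&(P[:,1]<.165)&(P[:,2]>.025)]
    # reduce outliers
    r=cv2.minAreaRect((R[:,:2]*1000).astype(np.float32)); print(n,'reader all',np.round(r[0],1),np.round(r[1],1),round(r[2],2))
    for lo,hi in [(.025,.06),(.1,.3)]:
        Q=R[(R[:,2]>lo)&(R[:,2]<hi)]
        r=cv2.minAreaRect((Q[:,:2]*1000).astype(np.float32)); print(' z',lo,hi,np.round(cv2.boxPoints(r),1).tolist(),round(r[2],2))
    # sloped plane fit top of lid
    L=R[(R[:,2]>.14)&(R[:,0]>.58)&(R[:,0]<.67)&(R[:,1]>.0)&(R[:,1]<.13)]
    A=np.c_[L[:,:2],np.ones(len(L))]
    w=np.ones(len(L),bool)
    for _ in range(8):
        s=np.linalg.lstsq(A[w],L[w,2],rcond=None)[0]; res=L[:,2]-A@s; w=abs(res)<.003
    print(' lid plane',s.round(4),w.mean().round(2),'slope deg',np.degrees(np.arctan(np.hypot(s[0],s[1]))).round(2),'dir deg',np.degrees(np.arctan2(s[1],s[0])).round(2))
    T=P[(P[:,0]>.5)&(P[:,0]<.565)&(P[:,1]>.02)&(P[:,1]<.12)&(P[:,2]>.09)&(P[:,2]<.2)]
    print(' tab region',len(T),np.percentile(T,[1,25,50,75,99],axis=0).round(4).tolist())
    Tr=P[(P[:,0]>.3)&(P[:,0]<.6)&(P[:,1]>.2)&(P[:,1]<.5)&(P[:,2]>.013)&(P[:,2]<.03)]
    if n=='scene': Tr=Tr[Tr[:,1]<.45]
    Tr=Tr[Tr[:,1]>.255]
    r=cv2.minAreaRect((Tr[:,:2]*1000).astype(np.float32)); print(' tray',np.round(r[0],1),np.round(r[1],1),round(r[2],2))
    F=P[(abs(P[:,0]-.45)<.05)&(abs(P[:,1]-.35)<.04)]; print(' tray floor z',np.median(F[:,2]).round(4))
E
```

```text
scene reader all [589.3  62.6] [174.1 271.1] 86.17
 z 0.025 0.06 [[448.29998779296875, -15.199999809265137], [714.9000244140625, -32.79999923706055], [726.2999877929688, 140.6999969482422], [459.70001220703125, 158.3000030517578]] 86.23
 z 0.1 0.3 [[539.7999877929688, -20.399999618530273], [718.5, -33.099998474121094], [730.7000122070312, 139.10000610351562], [552.0, 151.8000030517578]] 85.95
 lid plane [ 0.4606 -0.027  -0.1222] 0.97 slope deg 24.77 dir deg -3.35
 tab region 48 [[0.5426, 0.0472, 0.0948], [0.5457, 0.0558, 0.0979], [0.5475, 0.0658, 0.0987], [0.55, 0.0758, 0.1004], [0.5519, 0.0836, 0.1035]]
 tray [456.3 349.2] [211.7 158.3] 3.71
 tray floor z 0.0025
side reader all [588.3  66. ] [177.4 272.4] 86.73
 z 0.025 0.06 [[447.29998779296875, -14.800000190734863], [716.5, -30.200000762939453], [726.7000122070312, 146.89999389648438], [457.3999938964844, 162.3000030517578]] 86.73
 z 0.1 0.3 [[540.7999877929688, -9.800000190734863], [715.7999877929688, -24.100000381469727], [729.5999755859375, 143.8000030517578], [554.5999755859375, 158.10000610351562]] 85.32
 lid plane [ 0.461  -0.0251 -0.1224] 0.97 slope deg 24.78 dir deg -3.11
 tab region 166 [[0.5422, 0.0261, 0.091], [0.5477, 0.0601, 0.0977], [0.5537, 0.0721, 0.1012], [0.5597, 0.0833, 0.1042], [0.5648, 0.0889, 0.1377]]
 tray [451.4 349.9] [224.6 163.5] 6.46
 tray floor z 0.0032
```

```bash
cat >> h.py <<'E'
YAW=np.radians(-3.4); RC=np.array([.589,.064,0])
RR=Rn.from_euler('z',YAW).as_matrix()
HINGE=RC+RR@[.125,0,.160]
def pose():
    s=env.get_state(); return s['tool_pos'],Rn.from_rotvec(s['eef_rot']).as_matrix(),s
def ori(pitch,sgn=1,yaw=YAW):
    """tool x pointing along heading yaw, pitched down by pitch; z = sgn*left"""
    h=np.array([np.cos(yaw),np.sin(yaw),0]); l=np.array([-np.sin(yaw),np.cos(yaw),0])
    x=np.cos(pitch)*h-np.sin(pitch)*np.array([0,0,1]); z=sgn*l
    return np.c_[x,np.cross(z,x),z]
def row(p0,R0,grasp,R,tcp=False):
    p=grasp if tcp else grasp-R[:,0]*.065
    return np.r_[R0.T@(p-p0),Rn.from_matrix(R0.T@R).as_rotvec()]
E
python3 - <<'E'
from h import *
p,R,s=pose(); print(R.round(3))
for sg in (1,-1):
  print(sg,row(p,R,np.array([.47,.075,.22]),ori(np.radians(60),sg)).round(3))
f=env.grab_frame('wrist'); print(f['hand_eye'].round(3).tolist()); print(f['K'])
print(HINGE)
E
```

```text
[[-0.     0.97   0.241]
 [ 0.001  0.241 -0.97 ]
 [-1.     0.    -0.001]]
1 [ 0.027  0.443 -0.519 -2.75  -0.737 -0.114]
-1 [ 0.027  0.443 -0.519  0.296 -0.08   0.52 ]
[[0.0, -0.279, 0.96, -0.083], [-0.0, -0.96, -0.279, 0.078], [1.0, -0.0, -0.0, -0.0], [0.0, 0.0, 0.0, 1.0]]
[[294.57824443   0.         316.92048892]
 [  0.         294.57824443 195.13207777]
 [  0.           0.           1.        ]]
[0.71377998 0.0565867  0.16      ]
```

Request:
send_rows:
  rows:
    - [0,0.03,-0.035,0,0,0,-1]
    - [0,0.06,-0.07,0,0,0,-1]
    - [0,0.09,-0.105,0,0,0,-1]
    - [0,0.12,-0.14,0,0,0,-1]
    - [0,0.15,-0.175,0,0,0,-1]

```text
t: 0.65
tool_pos: [0.2364, -0.3259, 0.3026]
eef_rot: [1.028, 1.315, -1.028]
force: [0.6, -0.1, 0.1]
grip_width: 1.001
```

Request:
send_rows:
  rows:
    - [0,0.03,-0.035,0,0,0,-1]
    - [0,0.06,-0.07,0,0,0,-1]
    - [0,0.09,-0.105,0,0,0,-1]
    - [0,0.12,-0.14,0,0,0,-1]
    - [0,0.15,-0.175,0,0,0,-1]

```text
t: 1.15
tool_pos: [0.3398, -0.1198, 0.3029]
eef_rot: [1.028, 1.314, -1.028]
force: [1.0, -1.2, 0.5]
grip_width: 0.994
```

```bash
python3 - <<'E'
from h import *
p,R,s=pose(); print(p,s['joint_positions'].round(3),s['force'].round(2),s['t'])
for pt in (45,60):
  print(pt,row(p,R,np.array([.47,.075,.22]),ori(np.radians(pt),-1)).round(3))
E
```

```text
[ 0.33976611 -0.11984268  0.30288277] [-0.469 -0.01   2.092 -0.     1.059  0.859] [ 1.03 -1.16  0.49] 1.15
45 [ 0.037  0.129 -0.171  0.287 -0.119  0.779]
60 [ 0.027  0.142 -0.167  0.296 -0.079  0.519]
```

Request:
send_rows:
  rows:
    - [0.006,0.028,-0.034,0.058,-0.018,0.12,-1]
    - [0.012,0.055,-0.068,0.117,-0.037,0.242,-1]
    - [0.018,0.083,-0.101,0.176,-0.055,0.363,-1]
    - [0.024,0.11,-0.135,0.234,-0.074,0.484,-1]
    - [0.03,0.138,-0.169,0.293,-0.092,0.606,-1]

```text
t: 1.65
tool_pos: [0.4203, 0.0468, 0.2757]
eef_rot: [1.404, 0.782, -0.845]
force: [0.1, -0.2, 0.1]
grip_width: 1.001
```

```bash
python3 - <<'E'
from h import *
p,R,s=pose(); print(p,s['joint_positions'].round(3),s['force'].round(2),s['t'])
f=env.grab_frame('wrist'); save(f,'w1.png'); np.savez('pics/w1.npz',p=p,Rt=R,**f)
E
```

```text
[0.42026953 0.04682414 0.27569388] [ 0.024  0.012  2.226 -0.134  0.383  1.728] [ 0.08 -0.19  0.06] 1.65
```

View pics/w1.png

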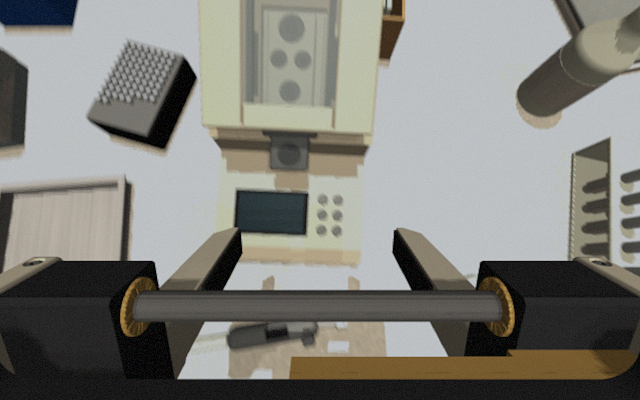

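The wrist view shows the tab at about (289,150), with the lid window above it and the display panel below. I'll measure the tab in 3D now.

```bash
cat >> h.py <<'E'
def wcloud(f,p,R):
    K=f['K'];d=f['depth'];h,w=d.shape
    u,v=np.meshgrid(np.arange(w),np.arange(h))
    X=np.stack([(u-K[0,2])/K[0,0]*d,(v-K[1,2])/K[1,1]*d,d],-1)
    he=f['hand_eye']; return (X@he[:3,:3].T+he[:3,3])@R.T+p
def toR(P): return (P-RC)@RR
E
python3 - <<'E'
from h import *
f=dict(np.load('pics/w1.npz')); P=wcloud(f,f['p'],f['Rt']); Q=toR(P)
print('pitch',np.degrees(np.arcsin(-f['Rt'][2,0])))
hsv=cv2.cvtColor(f['img'],cv2.COLOR_RGB2HSV)
roi=np.zeros((400,640),bool); roi[125:180,255:325]=1
m=roi&(hsv[...,2]<90)&(f['depth']>0)&(Q[...,2]>.08)
print(m.sum(), np.percentile(Q[m],[1,10,50,90,99],axis=0).round(4).tolist())
# top face rows
for v in range(130,172,4):
    mm=m[v]; 
    if mm.sum()>5: print(v,np.where(mm)[0][[0,-1]],Q[v][mm][:,:].mean(0).round(4),Q[v][mm][:,1].min().round(4),Q[v][mm][:,1].max().round(4))
# lid sides / yaw: lid top cloud
L=(Q[...,2]>.12)&(abs(Q[...,1])<.1)&(f['depth']>0)&(Q[...,0]>-.05)&(Q[...,0]<.13)
r=cv2.minAreaRect((P[L][:,:2]*1000).astype(np.float32)); print(r)
q=Q[L]
for xa in np.arange(0,.1,.02):
    s=q[(q[:,0]>xa)&(q[:,0]<xa+.02)]; 
    if len(s)>20: print(xa.round(2),np.percentile(s[:,1],[.5,99.5]).round(4))
# front edge of base
B=(Q[...,2]>.025)&(Q[...,2]<.06)&(abs(Q[...,1])<.09)&(Q[...,0]<-.05)&(f['depth']>0)
b=Q[B]; print('front', np.percentile(b,[.5,99.5],axis=0).round(4))
E
```

```text
pitch 59.87204633475955
1393 [[-0.0431, -0.0318, 0.0813], [-0.037, -0.0177, 0.0986], [-0.0209, 0.0008, 0.1089], [-0.0115, 0.0192, 0.1156], [-0.0095, 0.0371, 0.1392]]
134 [263 317] [-0.0126  0.0002  0.1166] -0.0265 0.0273
138 [270 313] [-1.510e-02  1.000e-04  1.128e-01] -0.0229 0.0204
142 [255 310] [-0.016   0.0084  0.1043] -0.0199 0.0401
146 [271 324] [-0.0189 -0.0076  0.1024] -0.0353 0.0192
150 [271 309] [-0.0259 -0.0005  0.1077] -0.0192 0.0192
154 [271 307] [-0.0296  0.0013  0.106 ] -0.0174 0.0191
158 [271 307] [-0.0332  0.0008  0.1043] -0.0175 0.0192
162 [271 307] [-0.0368 -0.0005  0.1025] -0.0176 0.0192
166 [270 307] [-0.0405  0.0008  0.1005] -0.0177 0.0205
((633.1359252929688, 57.05485534667969), (164.5784912109375, 132.7042236328125), 86.22454071044922)
0.0 [-0.0769  0.0762]
0.02 [-0.077   0.0764]
0.04 [-0.0774  0.0763]
0.06 [-0.0777  0.076 ]
front [[-0.2226 -0.0842  0.0253]
 [-0.0505  0.0857  0.0507]]
```

```bash
python3 - <<'E'
from h import *
f=dict(np.load('pics/w1.npz')); P=wcloud(f,f['p'],f['Rt']); Q=toR(P)
for c in (230,345,288):
    print('col',c,[(v,*Q[v,c,[0,2]].round(4)) for v in range(104,184,4)])
p,R,s=pose()
Rt=ori(np.pi/2,-1)
for z in (.2,.105): print(z,row(p,R,RC+RR@[-.036,.001,z],Rt).round(4))
E
```

```text
col 230 [(104, np.float64(-0.0009), np.float64(0.1485)), (108, np.float64(-0.004), np.float64(0.147)), (112, np.float64(-0.0074), np.float64(0.1459)), (116, np.float64(-0.0107), np.float64(0.1448)), (120, np.float64(-0.0139), np.float64(0.1433)), (124, np.float64(-0.0173), np.float64(0.1424)), (128, np.float64(-0.0199), np.float64(0.1395)), (132, np.float64(-0.0047), np.float64(0.0994)), (136, np.float64(-0.009), np.float64(0.0988)), (140, np.float64(-0.0126), np.float64(0.0967)), (144, np.float64(-0.0092), np.float64(0.0781)), (148, np.float64(-0.0092), np.float64(0.0666)), (152, np.float64(-0.0098), np.float64(0.0556)), (156, np.float64(-0.0138), np.float64(0.0527)), (160, np.float64(-0.0196), np.float64(0.0547)), (164, np.float64(-0.0238), np.float64(0.0526)), (168, np.float64(-0.0285), np.float64(0.0516)), (172, np.float64(-0.0334), np.float64(0.0513)), (176, np.float64(-0.0381), np.float64(0.0507)), (180, np.float64(-0.0428), np.float64(0.0498))]
col 345 [(104, np.float64(0.0026), np.float64(0.1503)), (108, np.float64(-0.0005), np.float64(0.1488)), (112, np.float64(-0.0032), np.
[... 1205 characters left out ...]
oat64(0.1387)), (136, np.float64(-0.0139), np.float64(0.1146)), (140, np.float64(-0.0169), np.float64(0.1117)), (144, np.float64(-0.0204), np.float64(0.1098)), (148, np.float64(-0.0244), np.float64(0.1091)), (152, np.float64(-0.0281), np.float64(0.1077)), (156, np.float64(-0.0316), np.float64(0.1054)), (160, np.float64(-0.0353), np.float64(0.104)), (164, np.float64(-0.0386), np.float64(0.1012)), (168, np.float64(-0.0425), np.float64(0.1001)), (172, np.float64(-0.0456), np.float64(0.0964)), (176, np.float64(-0.0357), np.float64(0.0512)), (180, np.float64(-0.0402), np.float64(0.0497))]
0.2 [ 0.0744  0.1089 -0.0249  0.028   0.0183 -0.5271]
0.105 [ 0.1565  0.0612 -0.0272  0.028   0.0183 -0.5271]
```

Request:
send_rows:
  rows:
    - [0.015,0.022,-0.005,0.005,0.004,-0.105,-1]
    - [0.03,0.044,-0.01,0.011,0.007,-0.21,-1]
    - [0.045,0.066,-0.015,0.017,0.011,-0.315,-1]
    - [0.06,0.088,-0.02,0.022,0.015,-0.42,-1]
    - [0.0744,0.109,-0.025,0.028,0.018,-0.527,-1]

```text
t: 2.2
tool_pos: [0.5535, 0.0651, 0.2652]
eef_rot: [1.24, 1.191, -1.256]
force: [-0.9, 0.1, -0.2]
grip_width: 1.001
```

```bash
python3 - <<'E'
from h import *
p,R,s=pose(); print(p,s['joint_positions'].round(3),s['force'].round(2),s['t'])
print(R.round(3)); print('grasp in reader',toR(p+R[:,0]*.065))
Rt=ori(np.pi/2,-1)
for z in (.102,): print(z,row(p,R,RC+RR@[-.036,.001,z],Rt).round(4))
E
```

```text
[0.55350796 0.06506569 0.26515567] [ 0.034  0.409  1.666 -0.002  1.077  1.657] [-0.89  0.09 -0.16] 2.2
[[-0.011  0.999 -0.051]
 [-0.002 -0.051 -0.999]
 [-1.    -0.011  0.003]]
grasp in reader [-0.03617571 -0.00123463  0.20015954]
0.102 [ 0.0981  0.0005 -0.0023  0.0084  0.0029  0.0105]
```

Request:
send_rows:
  rows:
    - [0.03,0,-0.002,0.008,0.003,0.01,-1]
    - [0.06,0,-0.002,0.008,0.003,0.01,-1]
    - [0.085,0,-0.002,0.008,0.003,0.01,-1]
    - [0.098,0,-0.002,0.008,0.003,0.01,-0.6]
    - [0.098,0,-0.002,0.008,0.003,0.01,0]
  grip_force: 10

```text
t: 2.7
tool_pos: [0.5515, 0.0664, 0.1658]
eef_rot: [1.253, 1.178, -1.253]
force: [0.2, 1.0, -0.3]
grip_width: 0.877
```

Request:
send_rows:
  rows:
    - [0,0,0,0,0,0,1]
    - [0,0,0,0,0,0,1]
    - [0,0,0,0,0,0,1]
    - [0,0,0,0,0,0,1]
  grip_force: 10

```text
t: 3.1
tool_pos: [0.5524, 0.0668, 0.1677]
eef_rot: [1.255, 1.174, -1.25]
force: [0.4, 0.3, 0.0]
grip_width: 0.536
```

```bash
python3 - <<'E'
from h import *
p,R,s=pose(); print(p,s['joint_positions'].round(3),s['force'].round(2),s['t'],s['grip_width'])
g=p+R[:,0]*.065
print('grasp in reader',toR(g))
# arc in tool axes from here
RC2=RC+RR@[.002,0,0]; H=RC2+RR@[.125,0,.16]
v=RR.T@(g-H); print(v)
prev=None
for th in np.arange(0,2.06,.1):
    c,s_=np.cos(th),np.sin(th)
    q=H+RR@np.array([v[0]*c+v[2]*s_, v[1], -v[0]*s_+v[2]*c])
    d=R.T@(q-g); print(round(th,2),d.round(4))
f=env.grab_frame('scene'); save(f,'s2.png')
E
```

```text
[0.55238803 0.06676151 0.16774867] [ 0.037  0.535  1.747 -0.003  0.854  1.671] [0.44 0.32 0.05] 3.1 0.535535840689026
grasp in reader [-0.03633236  0.00048395  0.10274986]
[-0.16333236  0.00048395 -0.05725014]
0.0 [0. 0. 0.]
0.1 [-0.0166 -0.0048  0.    ]
0.2 [-0.0336 -0.0079  0.0001]
0.3 [-0.0509 -0.0093  0.0001]
0.4 [-0.0682 -0.009   0.0001]
0.5 [-0.0854 -0.007   0.0001]
0.6 [-0.1022 -0.0032  0.0002]
0.7 [-0.1187  0.0022  0.0002]
0.8 [-0.1345  0.0093  0.0002]
0.9 [-0.1495  0.0178  0.0002]
1.0 [-0.1636  0.0279  0.0002]
1.1 [-0.1766  0.0393  0.0002]
1.2 [-0.1884  0.0519  0.0002]
1.3 [-0.1989  0.0656  0.0002]
1.4 [-2.08e-01  8.04e-02  2.00e-04]
1.5 [-2.156e-01  9.590e-02  2.000e-04]
1.6 [-2.215e-01  1.122e-01  2.000e-04]
1.7 [-2.258e-01  1.289e-01  2.000e-04]
1.8 [-2.285e-01  1.460e-01  2.000e-04]
1.9 [-2.294e-01  1.633e-01  2.000e-04]
2.0 [-2.285e-01  1.806e-01  1.000e-04]
```

View pics/s2.png

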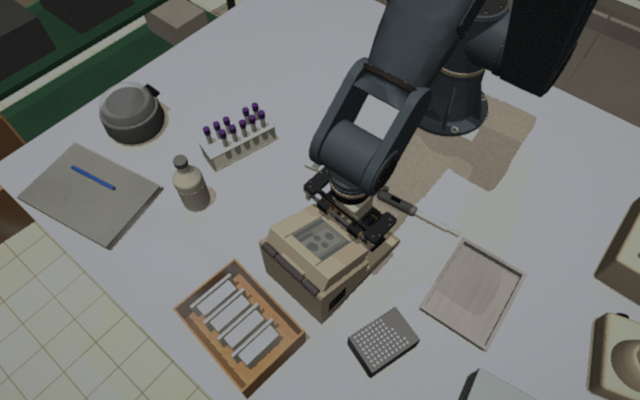

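The gripper straddles the tab at about (345,215), but its opening is about 50 mm against a 40 mm tab, so the fingers are still closing. I'll hold the pose until they stop.

Request:
send_rows:
  rows:
    - [0,0,0,0,0,0,1]
    - [0,0,0,0,0,0,1]
    - [0,0,0,0,0,0,1]
  grip_force: 10

```text
t: 3.45
tool_pos: [0.5523, 0.0663, 0.1673]
eef_rot: [1.254, 1.174, -1.251]
force: [-1.0, -5.4, 4.6]
grip_width: 0.432
```

Request:
send_rows:
  rows:
    - [-0.0166,-0.0048,0,0,0,0,1]
    - [-0.0336,-0.0079,0,0,0,0,1]
    - [-0.0509,-0.0093,0,0,0,0,1]
    - [-0.0682,-0.009,0,0,0,0,1]
    - [-0.0854,-0.007,0,0,0,0,1]

```text
t: 3.95
tool_pos: [0.5433, 0.067, 0.252]
eef_rot: [1.252, 1.178, -1.255]
force: [-3.3, -4.7, -2.9]
grip_width: 0.429
```

```bash
python3 - <<'E'
from h import *
p,R,s=pose(); print(p,s['joint_positions'].round(3),s['force'].round(2),s['t'],s['grip_width'])
print('grasp in reader',toR(p+R[:,0]*.065))
f=env.grab_frame('side'); save(f,'side3.png')
E
```

```text
[0.54325569 0.0669741  0.25201077] [ 0.039  0.405  1.71  -0.003  1.028  1.672] [-3.27 -4.74 -2.87] 3.95 0.42864279254237003
grasp in reader [-4.58475151e-02  7.14124468e-05  1.87011033e-01]
```

View pics/side3.png

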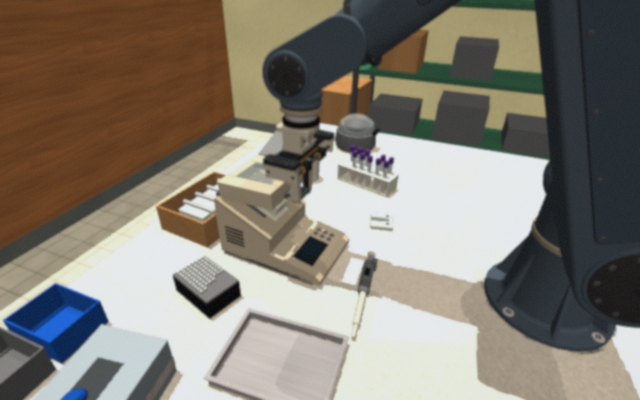

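The side view shows the lid lifted at about (260,190), with the gripper holding the tab at (300,175). I'll carry on along the arc.

Request:
send_rows:
  rows:
    - [-0.0168,0.0038,0,0,0,0,1]
    - [-0.0333,0.0092,0,0,0,0,1]
    - [-0.0491,0.0163,0,0,0,0,1]
    - [-0.0641,0.0248,0,0,0,0,1]
    - [-0.0782,0.0349,0,0,0,0,1]

```text
t: 4.5
tool_pos: [0.5785, 0.0647, 0.3309]
eef_rot: [1.252, 1.176, -1.255]
force: [-3.7, -7.6, -0.9]
grip_width: 0.431
```

Request:
send_rows:
  rows:
    - [-0.013,0.0114,0,0,0,0,1]
    - [-0.0248,0.024,0,0,0,0,1]
    - [-0.0353,0.0377,0,0,0,0,1]
    - [-0.0444,0.0525,0,0,0,0,1]
    - [-0.052,0.068,0,0,0,0,1]

```text
t: 5.0
tool_pos: [0.647, 0.0601, 0.3836]
eef_rot: [1.253, 1.174, -1.254]
force: [-2.8, -8.9, -0.2]
grip_width: 0.43
```

```bash
python3 - <<'E'
from h import *
p,R,s=pose(); print(p,s['joint_positions'].round(3),s['force'].round(2),s['t'],s['grip_width'])
print('grasp in reader',toR(p+R[:,0]*.065))
f=env.grab_frame('side'); save(f,'side4.png')
f=env.grab_frame('wrist'); save(f,'w4.png')
E
```

```text
[0.64701438 0.06011008 0.38357353] [ 0.022  0.476  1.267 -0.005  1.396  1.655] [-2.82 -8.88 -0.19] 5.0 0.4298562901561742
grasp in reader [ 0.05837114 -0.00072059  0.31857452]
```

View pics/side4.png

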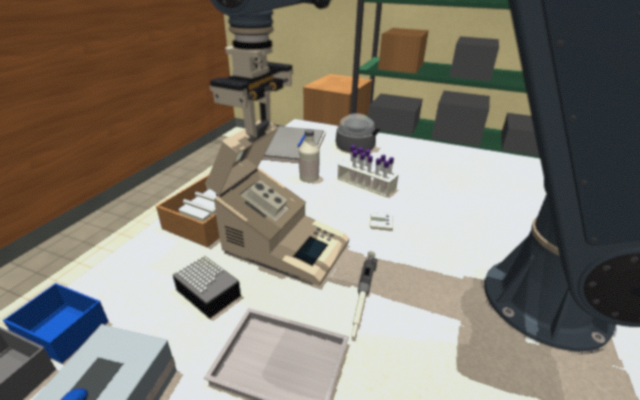

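View pics/w4.png

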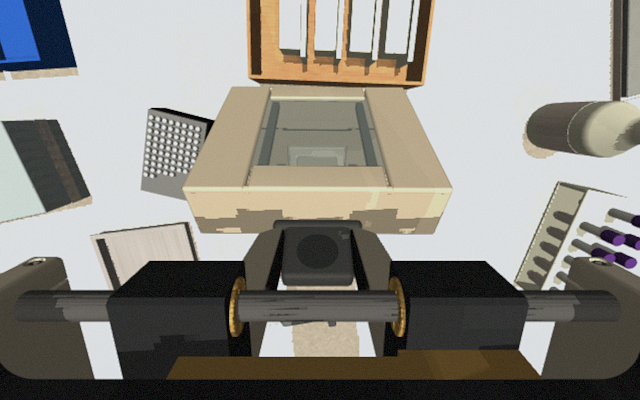

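The side view shows the lid nearly upright at (245,165), with the cartridge visible in the nest at (268,195). The wrist view shows the tab held between the fingers at (320,250). I'll go on past vertical, then release.

Request:
send_rows:
  rows:
    - [-0.006,0.0163,0,0,0,0,1]
    - [-0.0102,0.033,0,0,0,0,1]
    - [-0.0129,0.0501,0,0,0,0,1]
    - [-0.0138,0.0674,0,0,0,0,1]
    - [-0.0129,0.0847,0,0,0,0,1]

```text
t: 5.6
tool_pos: [0.732, 0.0544, 0.3969]
eef_rot: [1.253, 1.172, -1.253]
force: [-1.2, -10.7, 1.0]
grip_width: 0.426
```

Request:
send_rows:
  rows:
    - [0,0,0,0,0,0,0.1]
    - [0,0,0,0,0,0,-0.3]
    - [0,0,0,0,0,0,-0.3]
    - [0,0,0,0,0,0,-0.3]
    - [0,0,0,0,0,0,-0.3]

```text
t: 6.1
tool_pos: [0.7312, 0.0565, 0.3965]
eef_rot: [1.255, 1.175, -1.251]
force: [-0.1, 0.4, 0.1]
grip_width: 0.647
```

```bash
python3 - <<'E'
from h import *
p,R,s=pose(); print(p,s['joint_positions'].round(3),s['force'].round(2),s['t'],s['grip_width'])
print('grasp in reader',toR(p+R[:,0]*.065))
f=env.grab_frame('side'); save(f,'side5.png')
f=env.grab_frame('wrist'); save(f,'w5.png')
E
```

```text
[0.73119645 0.05652684 0.39648366] [ 0.014  0.65   0.957 -0.002  1.53   1.645] [-0.06  0.36  0.13] 6.1 0.6474813940647869
grasp in reader [0.1426961  0.00087576 0.33148445]
```

View pics/side5.png

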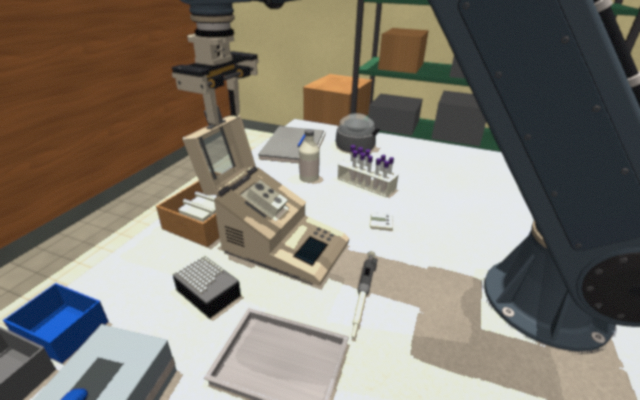

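View pics/w5.png

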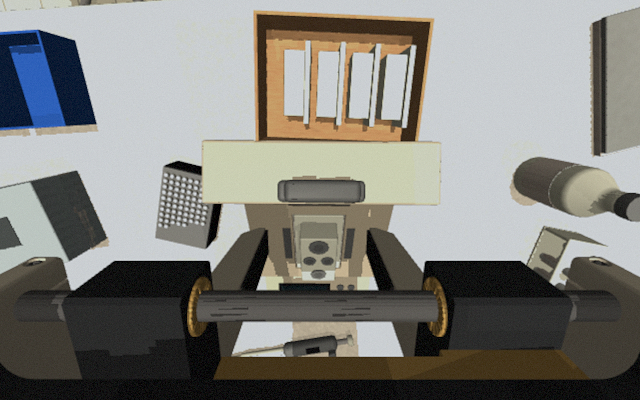

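The lid stands open at (225,160) in the side view, leaning back past vertical and free of the fingers; the force is about 0. Next I'll lift clear, back off and look at the cartridge.

Request:
send_rows:
  rows:
    - [-0.04,0,0,0,0,0,-1]
    - [-0.06,-0.02,0,0,0,0.08,-1]
    - [-0.07,-0.06,0,0,0,0.2,-1]
    - [-0.07,-0.1,0,0,0,0.32,-1]
    - [-0.07,-0.15,0,0,0,0.436,-1]

```text
t: 6.7
tool_pos: [0.5798, 0.0655, 0.466]
eef_rot: [1.42, 0.835, -0.92]
force: [0.4, 0.3, 1.7]
grip_width: 0.988
```

```bash
python3 - <<'E'
from h import *
p,R,s=pose(); print(p,s['joint_positions'].round(3),s['force'].round(2),s['t'],s['grip_width'])
f=env.grab_frame('wrist'); save(f,'w6.png'); np.savez('pics/w6.npz',p=p,Rt=R,**f)
for n in ['scene','side']:
    f=env.grab_frame(n); save(f,n+'6.png'); np.savez('pics/'+n+'6.npz',**f)
print('grasp in reader',toR(p+R[:,0]*.065), np.degrees(np.arcsin(-R[2,0])))
E
```

```text
[0.57977651 0.06551656 0.46597509] [ 0.049  0.146  1.562 -0.058  0.989  1.701] [0.44 0.35 1.71] 6.7 0.9875455193230904
grasp in reader [0.01880127 0.00086067 0.40736225] 64.38719762411283
```

View pics/w6.png

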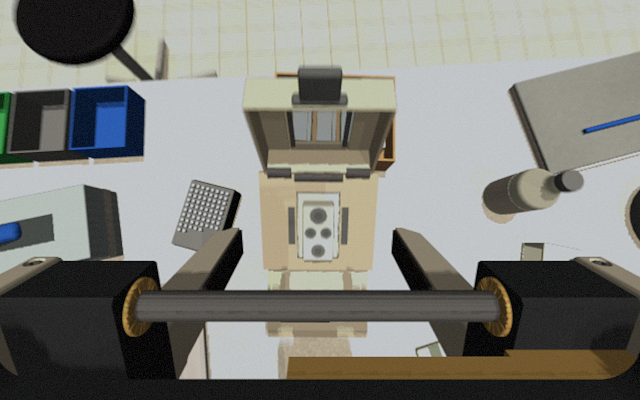

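View pics/scene6.png

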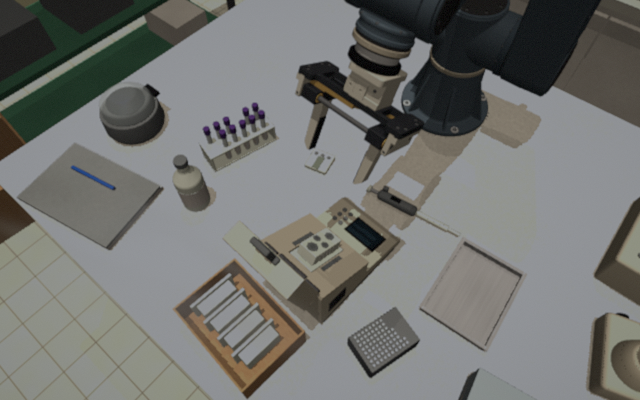

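The wrist view shows the open lid at (320,120) and the cartridge in its nest at (319,228). I'll measure the block from all three cameras.

```bash
python3 - <<'E'
from h import *
c,s=np.cos(np.radians(25)),np.sin(np.radians(25))
for n in ['w6','scene6','side6']:
    f=dict(np.load(f'pics/{n}.npz')); P=wcloud(f,f['p'],f['Rt']) if n=='w6' else cloud(f)
    Q=toR(P)-np.array([.127,0,.16]); ok=f['depth']>0
    U=np.stack([Q[...,0]*c+Q[...,2]*s, Q[...,1], -Q[...,0]*s+Q[...,2]*c],-1)
    box=ok&(U[...,0]>-.155)&(U[...,0]<-.005)&(abs(U[...,1])<.06)
    D=box&(abs(U[...,1])>.045)&(abs(U[...,2])<.012); d=U[D]
    print(n,'deck n median',np.median(d[:,2]).round(4))
    n0=np.median(d[:,2])
    T=box&(U[...,2]-n0>.018)&(U[...,2]-n0<.036)&(abs(U[...,1])<.04); t=U[T]
    print('  block top n',(np.median(t[:,2])-n0).round(4),len(t))
    r=cv2.minAreaRect((t[:,:2]*1000).astype(np.float32)); print('  rect',np.round(r[0],1),np.round(r[1],1),round(r[2],2),' pct u',np.percentile(t[:,0],[1,99]).round(4),' y',np.percentile(t[:,1],[1,99]).round(4))
    # base plate white
    W=T; 
    # deck yaw: slope direction by plane fit in world
    p=P[D]; A=np.c_[p[:,:2],np.ones(len(p))]; k=np.linalg.lstsq(A,p[:,2],rcond=None)[0]
    print('  deck slope',np.degrees(np.arctan(np.hypot(k[0],k[1]))).round(2),np.degrees(np.arctan2(k[1],k[0])).round(2))
E
```

```text
w6 deck n median 0.0021
  block top n 0.0272 1726
  rect [-81.3   0.1] [44.3 84.4] 89.13  pct u [-0.1223 -0.0397]  y [-0.0215  0.0218]
  deck slope 25.02 -3.75
scene6 deck n median 0.0022
  block top n 0.027 718
  rect [-80.1  -1.8] [44.6 87.3] 89.84  pct u [-0.1223 -0.0387]  y [-0.0234  0.02  ]
  deck slope 24.94 -4.17
side6 deck n median 0.0007
  block top n 0.0271 549
  rect [-83.7   2. ] [84.4 46.6] 0.65  pct u [-0.1253 -0.043 ]  y [-0.0198  0.0241]
  deck slope 25.11 -3.94
```

```bash
cat >> h.py <<'E'
c25,s25=np.cos(np.radians(25)),np.sin(np.radians(25))
def deck(u,y,n):
    return RC+RR@(np.array([.127,0,.16])+np.array([u*c25-n*s25,y,u*s25+n*c25]))
E
python3 - <<'E'
from h import *
p,R,s=pose()
Rt=ori(np.radians(65),-1,np.radians(-3.8))
for n in (.104,.0245): print(n,row(p,R,deck(-.0817,0,n),Rt).round(4), deck(-.0817,0,n))
E
```

```text
0.104 [ 0.1662 -0.0853  0.0006  0.0066 -0.0011 -0.0028] [0.59798651 0.0634661  0.2197281 ]
0.0245 [ 0.2457 -0.0855  0.0004  0.0066 -0.0011 -0.0028] [0.63152552 0.06147352 0.14767663]
```

Request:
send_rows:
  rows:
    - [0.035,-0.018,0,0.003,0,-0.001,-0.6]
    - [0.07,-0.036,0,0.007,-0.001,-0.003,-0.6]
    - [0.105,-0.054,0,0.007,-0.001,-0.003,-0.6]
    - [0.14,-0.072,0,0.007,-0.001,-0.003,-0.6]
    - [0.166,-0.085,0.0005,0.007,-0.001,-0.003,-0.6]

```text
t: 7.35
tool_pos: [0.5765, 0.065, 0.2773]
eef_rot: [1.422, 0.839, -0.933]
force: [1.2, -0.8, 0.5]
grip_width: 0.799
```

```bash
python3 - <<'E'
from h import *
p,R,s=pose(); print(s['joint_positions'].round(3),s['force'].round(2),s['t'],s['grip_width'])
Rt=ori(np.radians(65),-1,np.radians(-3.8))
print(row(p,R,deck(-.0817,0,.0245),Rt).round(4))
f=env.grab_frame('wrist'); save(f,'w7.png'); np.savez('pics/w7.npz',p=p,Rt=R,**f)
P=wcloud(f,p,R); Q=toR(P)-np.array([.127,0,.16]); ok=f['depth']>0
U=np.stack([Q[...,0]*c25+Q[...,2]*s25, Q[...,1], -Q[...,0]*s25+Q[...,2]*c25],-1)
D=ok&(U[...,0]>-.14)&(U[...,0]<-.02)&(abs(U[...,1])>.036)&(abs(U[...,1])<.06)&(abs(U[...,2])<.012); n0=np.median(U[D][:,2])
T=ok&(U[...,0]>-.15)&(U[...,0]<-.02)&(abs(U[...,1])<.04)&(U[...,2]-n0>.018)&(U[...,2]-n0<.036); t=U[T]
print(n0,np.median(t[:,2])-n0,cv2.minAreaRect((t[:,:2]*1000).astype(np.float32)))
E
```

```text
[ 0.048  0.314  1.824 -0.09   0.571  1.752] [ 1.15 -0.75  0.47] 7.35 0.7992151191198924
[ 0.0758 -0.0048 -0.0002 -0.0014  0.0003 -0.0001]
0.002196104636779392 0.027148625003908265 ((-81.0504150390625, -0.13292694091796875), (44.25154113769531, 83.62564849853516), 89.36331176757812)
```

View pics/w7.png

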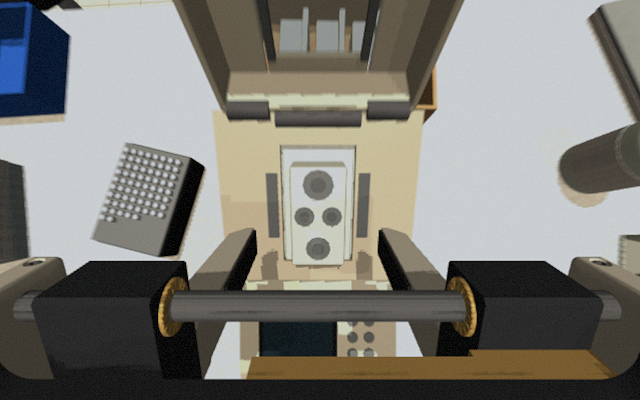

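The cartridge is centred at (318,215) between the open fingers. I'll descend square to the slope.

Request:
send_rows:
  rows:
    - [0.02,-0.001,0,0,0,0,-0.6]
    - [0.04,-0.001,0,0,0,0,-0.6]
    - [0.055,-0.001,0,0,0,0,-0.6]
    - [0.065,-0.001,0,0,0,0,-0.6]
    - [0.07,-0.001,0,0,0,0,-0.6]

```text
t: 7.9
tool_pos: [0.6048, 0.063, 0.215]
eef_rot: [1.422, 0.839, -0.932]
force: [-0.3, 0.4, 0.7]
grip_width: 0.795
```

```bash
python3 - <<'E'
from h import *
p,R,s=pose(); print(s['joint_positions'].round(3),s['force'].round(2),s['t'],s['grip_width'])
Rt=ori(np.radians(65),-1,np.radians(-3.8))
print(row(p,R,deck(-.0815,0,.0245),Rt).round(4))
E
```

```text
[ 0.042  0.448  1.805 -0.105  0.456  1.765] [-0.32  0.38  0.75] 7.9 0.7945567215157967
[ 0.0074 -0.004  -0.0002 -0.0013  0.0003 -0.0012]
```

Request:
send_rows:
  rows:
    - [0.004,-0.004,0,0,0,0,-0.6]
    - [0.0075,-0.004,0,0,0,0,-0.3]
    - [0.0075,-0.004,0,0,0,0,0.2]
    - [0.0075,-0.004,0,0,0,0,1]
    - [0.0075,-0.004,0,0,0,0,1]
  grip_force: 20

```text
t: 8.4
tool_pos: [0.6036, 0.0632, 0.2074]
eef_rot: [1.422, 0.838, -0.932]
force: [0.8, 0.0, -0.8]
grip_width: 0.507
```

Request:
send_rows:
  rows:
    - [0,0,0,0,0,0,1]
    - [0,0,0,0,0,0,1]
    - [0,0,0,0,0,0,1]
    - [0,0,0,0,0,0,1]
  grip_force: 20

```text
t: 8.8
tool_pos: [0.6035, 0.0631, 0.2073]
eef_rot: [1.422, 0.838, -0.932]
force: [-3.0, 0.3, 5.1]
grip_width: 0.472
```

```bash
python3 - <<'E'
from h import *
p,R,s=pose(); print(s['joint_positions'].round(3),s['force'].round(2),s['t'],s['grip_width']*93)
Rt=ori(np.radians(65),-1,np.radians(-3.8))
print(row(p,R,deck(-.0815,0,.0245),Rt).round(4))
f=env.grab_frame('side'); save(f,'side8.png')
E
```

```text
[ 0.042  0.458  1.813 -0.109  0.437  1.769] [-2.98  0.33  5.1 ] 8.8 43.92376541420949
[ 0.0009  0.0004 -0.0002 -0.0011  0.0002 -0.0019]
```

View pics/side8.png

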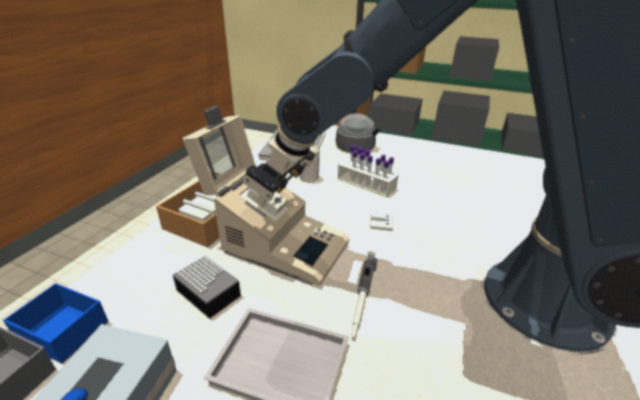

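The gripper holds the block at (268,205), and the opening is 43.9 mm against the 44 mm block. I'll lift square to the slope.

Request:
send_rows:
  rows:
    - [-0.008,0,0,0,0,0,1]
    - [-0.022,0,0,0,0,0,1]
    - [-0.04,0,0,0,0,0,1]
    - [-0.06,0,0,0,0,0,1]
    - [-0.08,0,0,0,0,0,1]
  grip_force: 20

```text
t: 9.35
tool_pos: [0.5686, 0.0655, 0.2806]
eef_rot: [1.422, 0.839, -0.933]
force: [-0.0, 0.4, -1.3]
grip_width: 0.474
```

```bash
python3 - <<'E'
from h import *
p,R,s=pose(); print(s['joint_positions'].round(3),s['force'].round(2),s['t'],s['grip_width']*93)
f=env.grab_frame('wrist'); save(f,'w9.png')
# tray refine from scene6 by colour/depth: walls above bench inside box
for n in ['scene6','side6']:
    f=dict(np.load(f'pics/{n}.npz')); P=cloud(f); ok=f['depth']>0
    B=P[ok&(abs(P[...,2])<.006)]; z0=np.median(B[:,2])
    m=ok&(P[...,2]-z0>.010)&(P[...,2]-z0<.03)&(P[...,0]>.33)&(P[...,0]<.59)&(P[...,1]>.25)&(P[...,1]<.46)
    t=P[m]
    for a,b in [(0,1)]:
        # wall lines: left/right (y extremes) and near/far
        cx,cy=.456,.349
        out=[]
        for sel,ax in [((t[:,1]>cy+.05)&(abs(t[:,0]-cx)<.07),1),((t[:,1]<cy-.05)&(abs(t[:,0]-cx)<.07),1),((t[:,0]>cx+.07)&(abs(t[:,1]-cy)<.05),0),((t[:,0]<cx-.07)&(abs(t[:,1]-cy)<.05),0)]:
            q=t[sel]; k=np.polyfit(q[:,1-ax],q[:,ax],1); out.append((len(q),np.polyval(k,[cx,cy][1-ax]).round(4),np.degrees(np.arctan(k[0])).round(2)))
        print(n,out)
Rt=ori(np.pi/2,-1,np.radians(4))
for g in ([.455,.349,.2],): print(row(p,R,np.array(g),Rt).round(4))
E
```

```text
[ 0.05   0.296  1.841 -0.091  0.573  1.754] [-0.01  0.44 -1.33] 9.35 44.09933880730161
scene6 [(262, np.float64(0.424), np.float64(3.72)), (207, np.float64(0.2739), np.float64(3.78)), (208, np.float64(0.5569), np.float64(-3.65)), (255, np.float64(0.3577), np.float64(-3.56))]
side6 [(342, np.float64(0.4275), np.float64(4.36)), (512, np.float64(0.2789), np.float64(3.76)), (318, np.float64(0.5553), np.float64(-3.8)), (259, np.float64(0.3559), np.float64(-3.61))]
[-0.0419 -0.1267 -0.2752 -0.1351  0.0297 -0.4365]
```

View pics/w9.png

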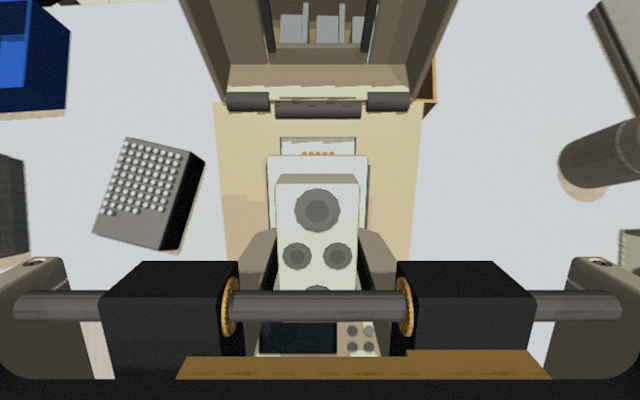

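The cartridge is held clear of the nest at (317,220) in the wrist view, and the lid stays open. The tray centre comes out at about (0.4565, 0.351), yaw 3.75°, so I'll carry the cartridge there.

Request:
send_rows:
  rows:
    - [-0.006,-0.012,-0.022,-0.01,0.002,-0.03,1]
    - [-0.014,-0.028,-0.055,-0.027,0.006,-0.085,1]
    - [-0.022,-0.045,-0.09,-0.045,0.01,-0.145,1]
    - [-0.03,-0.06,-0.125,-0.06,0.013,-0.2,1]
    - [-0.035,-0.074,-0.16,-0.078,0.017,-0.25,1]

```text
t: 9.9
tool_pos: [0.4977, 0.2319, 0.2803]
eef_rot: [1.277, 1.073, -1.065]
force: [-0.6, 0.2, -1.4]
grip_width: 0.47
```

```bash
python3 - <<'E'
from h import *
p,R,s=pose(); print(p,s['joint_positions'].round(3),s['force'].round(2),s['t'],s['grip_width']*93)
Rt=ori(np.pi/2,-1,np.radians(3.8))
print(row(p,R,np.array([.4565,.351,.13]),Rt).round(4))
print('lag?')
E
```

```text
[0.49773963 0.23185629 0.2803342 ] [ 0.377  0.322  1.763 -0.094  0.888  1.988] [-0.62  0.2  -1.4 ] 9.9 43.71875320501069
[ 0.0756 -0.0547 -0.1203 -0.0531  0.0125 -0.1853]
lag?
```

Request:
send_rows:
  rows:
    - [0.012,-0.012,-0.028,-0.013,0.003,-0.045,1]
    - [0.028,-0.026,-0.058,-0.026,0.006,-0.09,1]
    - [0.045,-0.04,-0.088,-0.04,0.009,-0.14,1]
    - [0.062,-0.05,-0.11,-0.05,0.012,-0.175,1]
    - [0.0756,-0.0547,-0.12,-0.053,0.0125,-0.185,1]

```text
t: 10.4
tool_pos: [0.4568, 0.3507, 0.1933]
eef_rot: [1.16, 1.24, -1.159]
force: [0.1, -0.7, -0.8]
grip_width: 0.469
```

```bash
python3 - <<'E'
from h import *
env.grab_frame('scene')
p,R,s=pose(); print(p,s['joint_positions'].round(3),s['force'].round(2),s['t'],s['grip_width']*93)
Rt=ori(np.pi/2,-1,np.radians(3.8))
print(R.round(3),row(p,R,np.array([.4565,.351,.035]),Rt).round(4))
f=env.grab_frame('side'); save(f,'side10.png'); np.savez('pics/side10.npz',**f)
f=env.grab_frame('wrist'); save(f,'w10.png')
E
```

```text
[0.4563458  0.35063546 0.19134002] [ 5.740e-01  5.320e-01  1.679e+00 -1.000e-03  9.330e-01  2.078e+00] [-2.8   0.35 -4.02] 10.45 43.47689275018663
[[-0.001  0.998  0.067]
 [-0.001  0.067 -0.998]
 [-1.    -0.002  0.001]] [ 0.0913  0.0003 -0.0005  0.0008  0.0013  0.0016]
```

View pics/side10.png

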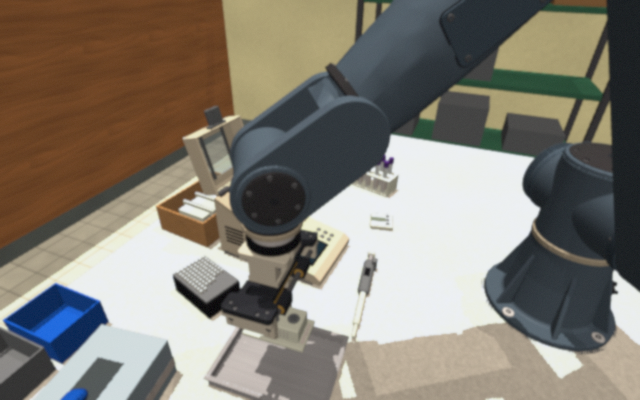

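View pics/w10.png

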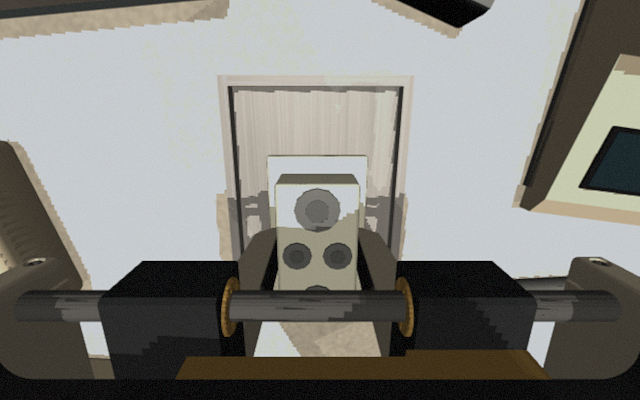

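The side view shows the cartridge level above the tray at (290,330). The wrist view shows it unchanged in the hand at (317,220) and centred between the tray walls. I'll lower it slowly.

Request:
send_rows:
  rows:
    - [0.025,0,0,0,0,0,1]
    - [0.05,0,0,0,0,0,1]
    - [0.068,0,0,0,0,0,1]
    - [0.08,0,0,0,0,0,1]
    - [0.084,0,0,0,0,0,1]

```text
t: 11.05
tool_pos: [0.4582, 0.3487, 0.1103]
eef_rot: [1.162, 1.237, -1.16]
force: [0.1, 0.4, -1.0]
grip_width: 0.47
```

Request:
send_rows:
  rows:
    - [0,0,0,0,0,0,1]
    - [0,0,0,0,0,0,1]

```text
t: 11.25
tool_pos: [0.4584, 0.3495, 0.1115]
eef_rot: [1.163, 1.237, -1.158]
force: [-0.1, -0.5, -1.7]
grip_width: 0.469
```

```bash
python3 - <<'E'
from h import *
p,R,s=pose(); print(p,s['force'].round(2),s['t'],s['grip_width']*93,R[:,0].round(4), 'grasp z',p[2]-.065)
f=env.grab_frame('side'); save(f,'side11.png')
P=cloud(f); 
E
```

```text
[0.45838726 0.3495379  0.11146722] [-0.08 -0.54 -1.74] 11.25 43.591665250853 [ 3.4e-03  9.0e-04 -1.0e+00] grasp z 0.04646722405403028
```

View pics/side11.png

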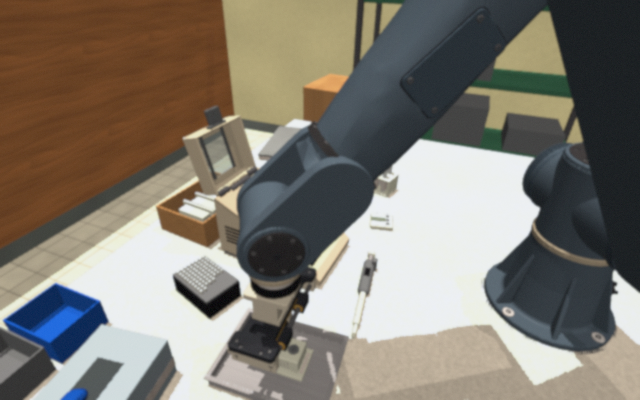

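Request:
send_rows:
  rows:
    - [0.004,0,0,0,0,0,1]
    - [0.007,0,0,0,0,0,1]
    - [0.009,0,0,0,0,0,1]
    - [0.011,0,0,0,0,0,1]
    - [0.011,0,0,0,0,0,1]

```text
t: 11.8
tool_pos: [0.4579, 0.3494, 0.1003]
eef_rot: [1.161, 1.238, -1.159]
force: [-3.9, -3.5, 11.3]
grip_width: 0.469
```

Request:
send_rows:
  rows:
    - [0.001,0,0,0,0,0,1]
    - [0.001,0,0,0,0,0,1]

```text
t: 12.0
tool_pos: [0.458, 0.3495, 0.1002]
eef_rot: [1.161, 1.238, -1.159]
force: [-7.5, -5.5, 22.6]
grip_width: 0.474
```

Request:
send_rows:
  rows:
    - [0.001,0,0,0,0,0,1]
    - [0.001,0,0,0,0,0,1]

```text
t: 12.2
tool_pos: [0.4583, 0.3495, 0.0996]
eef_rot: [1.162, 1.238, -1.158]
force: [-7.4, -7.0, 27.6]
grip_width: 0.471
```

The cartridge is on the tray floor (z force up to 28 N). I'll ease off 2 mm, then open partway.

Request:
send_rows:
  rows:
    - [-0.001,0,0,0,0,0,1]
    - [-0.002,0,0,0,0,0,1]
    - [-0.002,0,0,0,0,0,1]
  grip_force: 8

```text
t: 12.5
tool_pos: [0.458, 0.3495, 0.0996]
eef_rot: [1.162, 1.238, -1.159]
force: [-1.5, -0.5, 5.3]
grip_width: 0.473
```

Request:
send_rows:
  rows:
    - [0,0,0,0,0,0,0]
    - [0,0,0,0,0,0,-0.2]
    - [0,0,0,0,0,0,-0.4]
    - [0,0,0,0,0,0,-0.4]
    - [0,0,0,0,0,0,-0.4]

```text
t: 13.0
tool_pos: [0.4579, 0.3494, 0.0994]
eef_rot: [1.162, 1.238, -1.159]
force: [0.4, 0.4, 0.2]
grip_width: 0.697
```

```bash
python3 - <<'E'
from h import *
p,R,s=pose(); print(p,s['force'].round(2),s['t'],s['grip_width']*93)
f=env.grab_frame('wrist'); save(f,'w12.png')
E
```

```text
[0.45789291 0.34943971 0.09935357] [0.37 0.44 0.17] 13.0 64.80783293133588
```

View pics/w12.png

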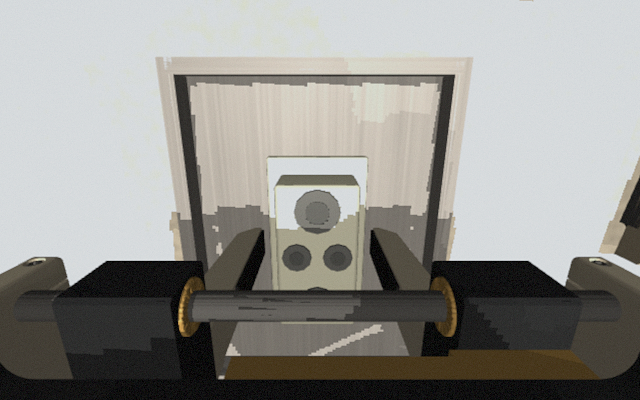

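The fingers are clear on both sides of the cartridge, which lies at (317,235) inside the tray. I'll retreat straight up.

Request:
send_rows:
  rows:
    - [-0.02,0,0,0,0,0,-0.4]
    - [-0.05,0,0,0,0,0,-0.4]
    - [-0.09,0,0,0,0,0,-0.4]
    - [-0.13,0,0,0,0,0,-0.4]
    - [-0.17,0,0,0,0,0,-0.4]

```text
t: 13.55
tool_pos: [0.4573, 0.3493, 0.2711]
eef_rot: [1.162, 1.238, -1.159]
force: [0.7, -0.0, 0.3]
grip_width: 0.705
```

Request:
send_rows:
  rows:
    - [-0.03,-0.03,0,0,0,0,-0.4]
    - [-0.03,-0.07,0,0,0,0,-0.4]
    - [-0.03,-0.1,0,0,0,0,-0.4]
    - [-0.03,-0.1,0,0,0,0,-0.4]

```text
t: 13.95
tool_pos: [0.355, 0.3426, 0.2996]
eef_rot: [1.16, 1.239, -1.158]
force: [-0.1, -0.0, -0.5]
grip_width: 0.7
```

```bash
python3 - <<'E'
from h import *
env.grab_frame('scene')
p,R,s=pose(); print(p,s['force'].round(2),s['t'])
f=env.grab_frame('wrist'); save(f,'w13.png'); P=wcloud(f,p,R); ok=f['depth']>0
T=ok&(abs(P[...,0]-.4565)<.09)&(abs(P[...,1]-.351)<.065)&(P[...,2]>.03)&(P[...,2]<.05)
t=P[T]; print('block top',len(t),cv2.minAreaRect((t[:,:2]*1000).astype(np.float32)))
A=np.c_[t[:,:2],np.ones(len(t))]; k=np.linalg.lstsq(A,t[:,2],rcond=None)[0]; print('tilt',np.hypot(*k[:2]),'z',np.median(t[:,2]))
for n in ['scene','side']:
    g=env.grab_frame(n); save(g,n+'13.png'); g0=np.load(f'pics/{n}0.npz')
    d=np.abs(g['img'].astype(int)-g0['img']).max(-1)
    print(n,{k:int((d[b[1]:b[3],b[0]:b[2]]>60).sum()) for k,b in dict(rack=(195,98,280,168),bottle=(170,150,212,212),tip=(345,305,422,378),timer=(302,145,340,178),pip=(362,180,462,240)).items()} if n=='scene' else '')
E
```

```text
[0.35668571 0.3429047  0.29967366] [-0.05  0.86 -0.11] 14.0
block top 3216 ((457.6358947753906, 350.1121520996094), (83.83451080322266, 44.44036865234375), 3.4352612495422363)
tilt 0.002475872499359079 z 0.039606902566948404
scene {'rack': 0, 'bottle': 0, 'tip': 0, 'timer': 0, 'pip': 0}
side
```

View pics/scene13.png

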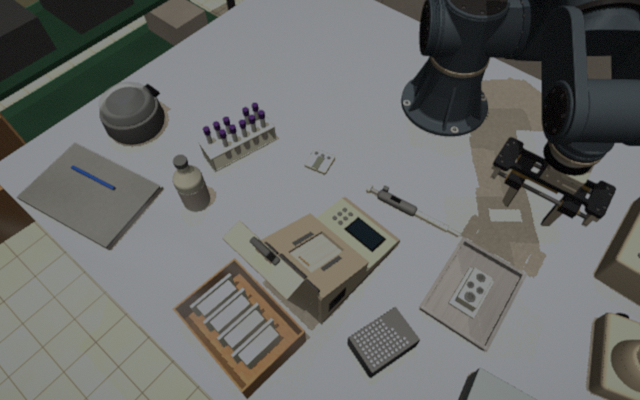

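View pics/side13.png

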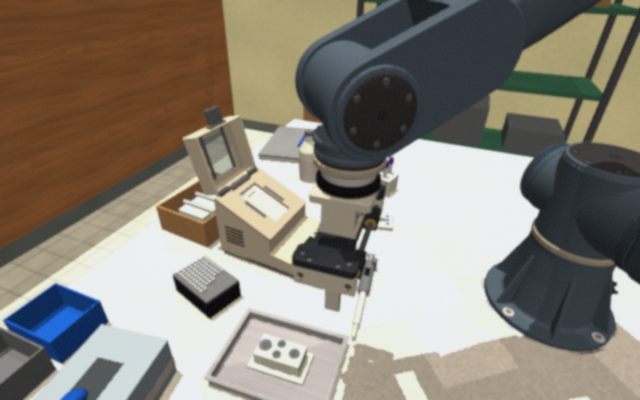

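The cartridge lies flat in the tray at (473,292) in the scene view and the nest is empty at (318,250). The lid stands open and the bystanders are unchanged. I'll hand the job in.

```bash
python3 - <<'E'
from h import *
print(env.hand_in())
s=env.get_state(); print(s['t'],s['force'].round(2))
E
```

```text
the job is handed in; nothing more can be done
None
the job is handed in; nothing more can be done
```

I swung the lid past vertical by its tab and let go; it came to rest standing open. I then lifted the cartridge square out of the nest, set it level in the steel tray, and backed the arm away. The job is handed in at about 14 s on the robot's clock; no verdict was reported.

- **Cartridge:** its block top is centred within about 2 mm of the tray's centre, and it is tilted about 0.002 rad. The top reads 39.6 mm high against 38 mm expected, which is within the camera calibration error.
- **Lid:** both fixed cameras show it standing open. I judged this by eye and did not measure the angle.
- **Other objects:** comparing the scene picture before and after shows no changed pixels around the rack, bottle, tip box, timer or pipette.
- **Contact:** the arm was clear of everything, and its force reading was under 1 N.
- **Set-down force:** the last 2 mm of lowering pressed the cartridge onto the tray floor with up to 28 N. I eased off 2 mm before opening the fingers.

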